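# Jack the pipe arm off its packing block and let it down on the ratchet

### The arm

A 6-joint arm with a two-finger parallel gripper is mounted at the origin on the work surface. World frame = base frame: x ahead of the robot, y to its left, z up, the work surface at z = 0. Lengths are in m, angles in rad, forces in N, time in s.
With the tool pointing down it reaches from about 0.25 to 0.725 m from the base axis. Payload 4 kg.
Tool frame: the origin (TCP) lies midway between the tips of the shut fingers; the grasp point (between the pads) lies 19 mm behind it; z points along the fingers, y is the line along which they close (so a half turn about z gives the same grasp; the last joint's range is limited). The gripper opens to 85 mm and grips with 20 to 120 N. Pads are 22 mm wide; open, the fingers measure 114 mm over their backs; the gripper's body (76 mm by 85 mm) begins 54 mm behind the grasp point. The pads swing forward as they close: fully open they stand 13 mm farther back than shut.
Start: joints at [1.289, 0.241, 0.005, 1.335, 0, 1.571], TCP at [0.139, 0.48, 0.208] pointing down, gripper open.
Joint ranges: [-2.72, 2.72], [-1.05, 1.87], [-1.09, 1.28], [-1.99, 2.15], [-1.42, 1.44], [-3.14, 3.14]. Speed limits (rad/s): [2.79, 2.79, 3.14, 3.14, 3.14, 3.14].

### API

Orientations are given as a unit quaternion [x, y, z, w].
In Python, from workcell import get_obs, imaging, workorder gives the robot as it stands.
- The arm moves only by the shell command python3 -m jog 'ROWS'. ROWS is a JSON list of rows, 1 to 10 of them, each an object with the fields rx, ry, rz (a rotation vector in shares of pi rad (1.0 is pi rad)), tx, ty, tz (the shift in normalised numbers (1 is 75 cm)), aperture (the finger opening in m); a field left out counts as zero (the opening has to be given); each row is the pose to reach, as a shift and turn from the pose commanded when the command began, along the tool's axes at that moment; what a row does not reach only later rows make up. A row lasts 1/8 s, in which the tool goes at most 0.0625 m and 0.188 rad, less where a joint would pass 70% of its speed; a pose out of reach is approached as far as the arm can. The fingers move at their own pace and stop on an object; the grip force is fixed at half the most. Time passes only in rows, so rows that do not move let the fingers close. It prints the time, the measured TCP pose, the force, the opening and the grip force at its end. Input that does not fit is refused with a message, and nothing moves.
- get_obs(): the state, without advancing time (a new reading comes with each control period).
- imaging.camera(name): name is "scene" or "top"; returns (picture, depth): 384x512x3 uint8, red, green, blue; 384x512 float32, m along the optical axis (not along the pixel's ray), 0 where there is no reading.
- imaging.calibration(name): a dict with "mtx" (3x3 intrinsics, pixels), "R" (3x3) and "t" (3): a world point X has camera coordinates R X + t. Camera axes: x right, y down, z forward; pixel columns grow to the right and rows downward; lengths in m; the calibration is good to about 2 mm. A picture is of the moment at which its call begins. calibration takes no time and is no camera call.
- workorder.job_done(): hands the job in; it is judged then, once.
The state is a dict: "clock": time; "joint_pos": joint angles; "joint_vel": joint speeds; "tau": joint torques, N m; "eef_pos": TCP position; "tool_rot": TCP orientation; "ft_force": force on the tool from outside, world axes, zero at the start; "ft_torque": the same for the moment, N m; "grip_width": finger opening in m; "grasp_force": force on a finger pad.
Only numpy, scipy, OpenCV 4.12 (cv2) and the standard library are available. Lean on these libraries where they do the work, as an engineer would, in place of code of your own. Each camera call takes 0.05 s, during which the arm holds its last target. There are 200 camera calls.

### The job

The pipe arm of the ratchet stand is propped over a stepped packing block. Lift the red handle tooth by tooth until the arm's hanging lip clears the block's tall step and let the pawl hold it there, draw the block straight out by its low tongue and leave it standing on the bench well clear of the arm (without dragging it against the lip), then gently press the pawl's green cap down to its stop and keep it there until the arm has sunk fully home. Leave the things lying around the stand alone.

Things in the scene. Friction and masses are not known exactly. Their poses are not given: they have to be found in the camera images.
- stand: Blue ratchet stand fixed to the bench. Origin on the bench, on the slide's axis; the pawl is on its -x side (to the robot), the arm on its -y side, z up. Base plate x -70 to 60, y -60 to 60, 12 mm thick; post x 10 to 36, y -18 to 18, top at z 136 mm.
- grip (a point): Centre of the red handle, a 26 x 26 x 40 mm upright block on top of the slide, sides along the stand's x and y, free all round, at z 172 mm + h; grasped from above. The slide weighs about 0.55 kg and is oil-damped: lifting it at 25 mm/s past the pawl takes 12 to 22 N; with the pawl released it sinks by its own weight at about 25 mm/s.
- lip (a point): Middle of the lower edge of the lip hanging 24 mm below the end of the yellow arm (lip y -127 to -135 mm, lower edge at z 8 mm + h). Arm 40 mm wide (x), y -9 to -135, underside at z 32 mm + h; a 22 mm copper pipe, 150 mm long along x, is strapped across it (axis at y -85, z 65 mm + h).
- pawl: Orange sprung pawl lever on the stand's robot side, hinged along y at stand x -24.5, z 75 mm (its origin). Its nose rests in the slide's teeth, its lever runs towards -x and carries the green press cap. Pressing the cap down swings the nose out of the teeth; let go, it springs back and catches. More than 15 N on it harms the pawl.
- block: Loose aluminium stepped packing block, 0.45 kg, 150 mm long (its y), 30 mm wide (x). Origin: centre of underside. Tall step: y 30 to 75 mm, 67 mm high, under the arm behind the lip. Low tongue: y -75 to 30 mm, 30 mm high, sticks out past the lip towards the stand's -y; pinch it across x at y about -45 mm and slide it out along its -y.
- jar: Small jar, 60 mm across, 85 mm tall; leave alone. Origin under its centre.
- wrench: Wrench lying on the bench behind the arm; leave alone. Origin under its middle.
- coupling: Copper pipe coupling, 40 mm across, 32 mm tall, standing in front of the arm; leave alone. Origin under its centre.
- slide: Toothed upright slide, one piece with red handle and yellow arm. Frame parallel to the stand's, origin on its axis; its height z over the bench, h: 0 fully home, top stop 85 mm. The pawl holds it at h 17, 27 ... 77 mm (10 mm teeth); a lift ending in between sinks back to the lower tooth. Starts at 37 or 47. From h 67 up the lip passes over the block; at 57 it is 2 mm too low.
- lever_end (a point): Centre of the top face of the lever's end, 90 mm from the hinge, about 91 mm above the bench. The green cap (26 mm disc) sits over it on a screw, its top 8 to 20 mm above this point, set differently each time: feel for it. Press it down some 10 mm (first 2 to 4 N) to release; the solid stop comes at about 12.5 mm. Stay on the stop (5 to 8 N) until the slide is home.
Not all that is in view belongs to the job. Several things have the shape of the block; the one meant has the colours described above.

How it is judged:
By the outcome, as a careful person would: the job done as asked, in the order asked, and still so for the second after the job is handed in, with the robot touching nothing.
It also fails if it takes over 72 s, if anything falls off the work surface, if the arm or the gripper's body presses on something with over 40 N, if the wrist force passes 120 N, or if a joint passes its speed limit or range.

## Working session

There is one attempt and no reset: what is moved stays moved. The work goes in short steps, Python scripts to look and compute and a shell command to move; the robot and the scene stay as the last step left them, time stands still between calls to the robot, and variables do not carry over. Pictures are saved under pics/ and viewed, at most 10 in all, crops included, and the job is handed in when it is done.

```bash
mkdir -p pics; ls
python3 - <<'E'
from workcell import get_obs, imaging
import cv2,numpy as np
for n in("scene","top"):
    p,d=imaging.camera(n); np.savez(f"{n}0.npz",p=p,d=d)
    cv2.imwrite(f"pics/{n}0.png",cv2.resize(p[:,:,::-1],(800,600),interpolation=cv2.INTER_CUBIC))
    c=imaging.calibration(n); print(n,c, -c["R"].T@c["t"])
print(get_obs())
E
```

```text
pics
scene {'mtx': array([[418.88149759,   0.        , 253.02478143],
       [  0.        , 418.88149759, 191.17329926],
       [  0.        ,   0.        ,   1.        ]]), 'R': array([[ 8.86626644e-01,  4.62485751e-01,  3.53300873e-04],
       [ 3.42281993e-01, -6.55671144e-01, -6.73006975e-01],
       [-3.11024487e-01,  5.96826844e-01, -7.39636050e-01]]), 't': array([-0.59718002, -0.02043337,  1.08651647])} [ 0.87440292 -0.38567252  0.79008594]
top {'mtx': array([[379.04992596,   0.        , 252.29359271],
       [  0.        , 379.04992596, 191.54790122],
       [  0.        ,   0.        ,   1.        ]]), 'R': array([[-0.00856227, -0.99958822,  0.02738743],
       [-0.98611406,  0.00389802, -0.16602367],
       [ 0.16584854, -0.02842867, -0.98574138]]), 't': array([0.12602932, 0.59212436, 0.80840294])} [0.45090881 0.14665114 0.89173127]
{'clock': 0.1, 'joint_pos': array([1.28899560e+00, 2.41347445e-01, 3.88362176e-03, 1.33516185e+00,
       1.38254531e-05, 1.57080100e+00]), 'joint_vel': array([ 0.00051429, -0.00090378,  0.00347112, -0.00082504,  0.0006404 ,
       -0.00073332]), 'tau': array([-1.73672624e-04, -3.73137331e+01,  2.53010792e+01,  1.08658653e-02,
        1.02750687e-05, -3.72689442e-06]), 'eef_pos': array([0.13887701, 0.47972135, 0.20720651]), 'tool_rot': array([ 1.40436873e-01,  9.90089212e-01, -9.04639042e-04, -1.35293988e-04]), 'ft_force': array([-0.1137182 , -0.13688311,  0.29762648]), 'ft_torque': array([ 0.01643375, -0.00769542,  0.02897692]), 'grasp_force': 0.0, 'grip_width': 0.08514840536386994}
```

View pics/scene0.png

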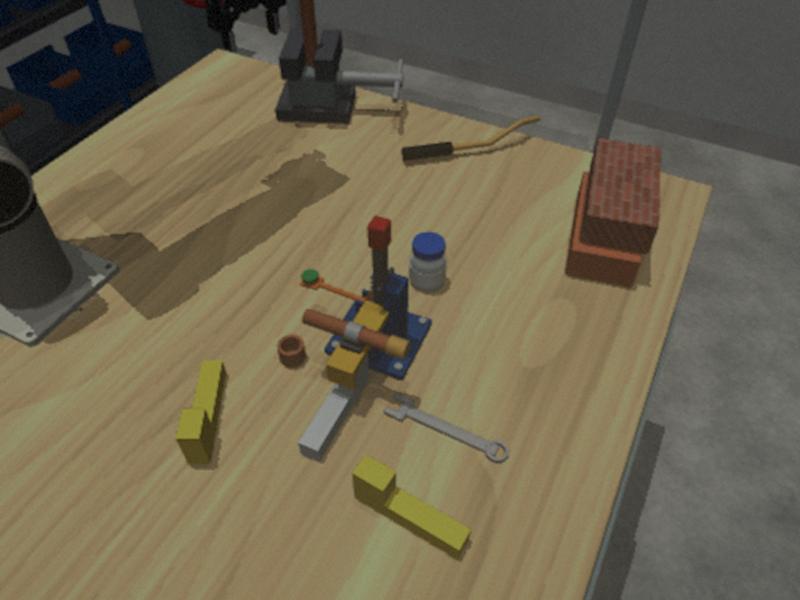

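View pics/top0.png

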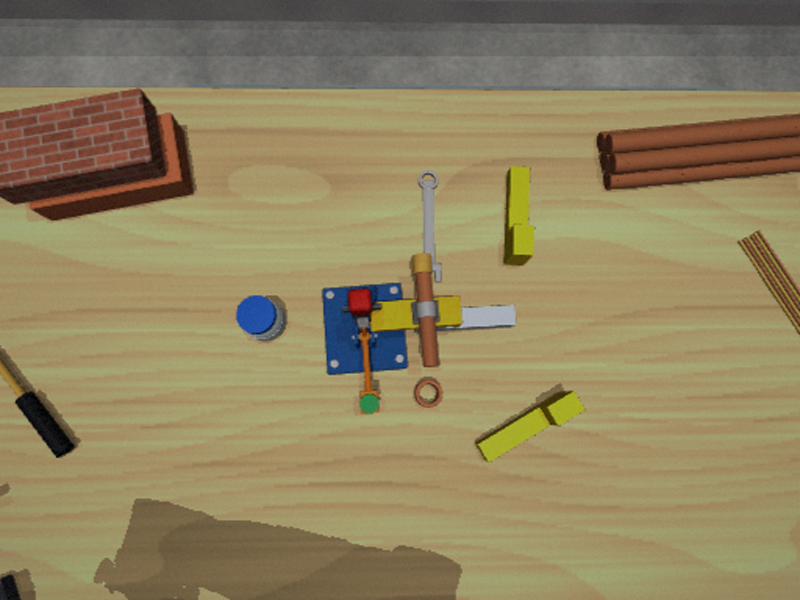

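The scene picture (800x600) shows the red handle at (380,233), the green cap at (310,276), the yellow arm and lip at (350,365), and the aluminium block's tongue at (325,420). Shapes that could be taken for the block are yellow step blocks at scene (205,410) and (410,505), or top (530,425) and (519,215). The grey one under the arm, at top (488,317), matches the description. Next I check it in a close crop.

```bash
cat > h.py <<'E'
import numpy as np,cv2
from workcell import imaging,get_obs
C={n:imaging.calibration(n) for n in("scene","top")}
def dep(n,d,u,v):
    c=C[n]; z=d[int(round(v)),int(round(u))]
    return c["R"].T@(np.linalg.inv(c["mtx"])@[u,v,1]*z-c["t"])
def P(n):
    c=C[n]; return c["mtx"]@np.c_[c["R"],c["t"]]
def tri(us,ut):
    X=cv2.triangulatePoints(P("scene"),P("top"),np.array(us,float).reshape(2,1),np.array(ut,float).reshape(2,1))[:,0]; return X[:3]/X[3]
def plane(n,u,v,z):
    c=C[n]; r=c["R"].T@np.linalg.inv(c["mtx"])@[u,v,1]; o=-c["R"].T@c["t"]; return o+r*(z-o[2])/r[2]
def cloud(n,d):
    c=C[n]; v,u=np.mgrid[:384,:512]; q=np.stack([u,v,np.ones_like(u)],-1)@np.linalg.inv(c["mtx"]).T*d[...,None]
    return (q-c["t"])@c["R"]
def proj(n,X):
    q=P(n)@np.r_[X,1]; return q[:2]/q[2]
E
python3 - <<'E'
from h import *
I={n:np.load(f"{n}0.npz") for n in C}
a=I["top"]["p"][170:270,200:350]; b=I["scene"]["p"][130:300,180:290]
a=cv2.resize(a[:,:,::-1],None,fx=3.2,fy=3.2,interpolation=cv2.INTER_CUBIC)
b=cv2.resize(b[:,:,::-1],None,fx=2.8,fy=2.8,interpolation=cv2.INTER_CUBIC)
o=np.zeros((480,800,3),np.uint8);o[:a.shape[0],:a.shape[1]]=a;o[:b.shape[0],485:485+b.shape[1]]=b
cv2.imwrite("pics/crop1.png",o)
for n in C:
    p,d=I[n]["p"].astype(int),I[n]["d"];W=cloud(n,d);r,g,b=p[...,0],p[...,1],p[...,2]
    roi=np.zeros(d.shape,bool)
    if n=="top": roi[170:270,200:350]=1
    else: roi[130:300,180:290]=1
    for nm,m in dict(red=(r>120)&(g<50)&(b<50),green=(g>r+40)&(g>b+30),blue=(b>r+30)&(b>g+20),yel=(r>150)&(g>100)&(b<50)&(g<r-25),grey=(abs(r-b)<25)&(r>120)).items():
        m=m&roi&(d>0); v,u=np.nonzero(m)
        if len(u): 
            w=W[m]; zt=np.percentile(w[:,2],95); t=w[w[:,2]>zt-.006]
            print(n,nm,len(u),"px",u.mean().round(1),v.mean().round(1),"ztop",zt.round(4),"topmean",t.mean(0).round(4),"min",t.min(0).round(4),"max",t.max(0).round(4))
E
```

```text
scene red 18 px 242.2 142.1 ztop 0.2395 topmean [0.5618 0.1672 0.2381] min [0.5544 0.1605 0.2368] max [0.5695 0.1745 0.2396]
scene green 42 px 197.9 175.4 ztop 0.0974 topmean [0.4458 0.1597 0.0951] min [0.4359 0.1506 0.0916] max [0.4543 0.1684 0.098 ]
scene blue 502 px 263.2 185.4 ztop 0.087 topmean [0.5699 0.3002 0.0887] min [0.532  0.1525 0.0813] max [0.5958 0.3385 0.1379]
scene grey 677 px 223.3 265.2 ztop 0.0321 topmean [ 0.5708 -0.0083  0.0342] min [ 0.5421 -0.0558  0.0267] max [0.5862 0.3064 0.1269]
top red 154 px 229.8 191.5 ztop 0.2397 topmean [0.5612 0.1672 0.2379] min [0.5498 0.1563 0.2344] max [0.5727 0.1773 0.2413]
top green 108 px 236.0 257.8 ztop 0.098 topmean [0.4461 0.1587 0.0955] min [0.4355 0.1482 0.0927] max [0.4579 0.1689 0.0994]
top blue 1754 px 230.1 213.6 ztop 0.0787 topmean [0.5649 0.1652 0.1138] min [0.5256 0.148  0.0752] max [0.5964 0.1919 0.2341]
top yel 78 px 245.3 213.4 ztop 0.0947 topmean [0.5611 0.1313 0.0925] min [0.5436 0.0383 0.0892] max [0.6238 0.1564 0.1216]
top grey 616 px 297.0 200.5 ztop 0.1238 topmean [0.5683 0.0828 0.1235] min [0.5583 0.074  0.1198] max [0.5772 0.0903 0.1275]
```

View pics/crop1.png

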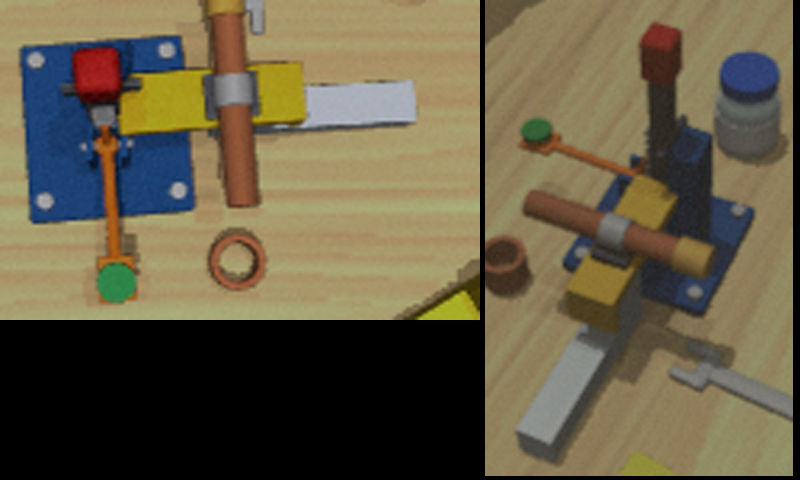

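The crop shows the grey aluminium tongue running out from under the lip (top-view crop (310-415, 82-125)). The red handle is at (98,72), the green cap at (117,283) and the coupling at (237,260). Handle top at z 0.239 gives h = 47. Next I fit the yaws.

Run:
```python
from h import *
I={n:np.load(f"{n}0.npz") for n in C}
for n in C:
    p,d=I[n]["p"].astype(int),I[n]["d"];W=cloud(n,d); 
    S=(W[...,0]>.5)&(W[...,0]<.62)
    for nm,m in dict(tongue=S&(abs(W[...,2]-.030)<.006)&(W[...,1]<.03)&(W[...,1]>-.09),
      arm=S&(abs(W[...,2]-.093)<.012)&(W[...,1]<.15)&(W[...,1]>.02),
      handle=S&(abs(W[...,2]-.239)<.006),
      base=(abs(W[...,2]-.012)<.005)&(abs(W[...,0]-.56)<.09)&(abs(W[...,1]-.165)<.08)&(p[...,2]>p[...,0]+20)).items():
        w=W[m]; 
        if len(w)<4: print(n,nm,len(w));continue
        (c,s,a)=cv2.minAreaRect((w[:,:2]*1000).astype(np.float32)); print(n,nm,len(w),"c",np.round(c,1),"s",np.round(s,1),"a",round(a,1),"z",np.median(w[:,2]).round(4))
# two-view: tongue end top corners from crop
f=lambda x,y:(x/3.2+200-.34,y/3.2+170-.34); g=lambda x,y:((x-485)/2.8+180-.32,y/2.8+130-.32)
for nm,s,t in [("tongue +x outer",g(560,443-2),f(415,82)),("tongue -x outer",g(519,430),f(416,122)),("handle",g(662,35),f(98,62)),("cap",g(538,130),f(117,282)),("armend +x",g(625,280),f(303,63)),("armend -x",g(573,270),f(305,122))]:
    print(nm,tri(s,t).round(4))
```

```text
scene tongue 545 c [572.1 -13.3] s [31.2 87.2] a 3.1 z 0.0297
scene arm 701 c [563.6  90.7] s [ 63.8 118.5] a 0.2 z 0.0921
scene handle 113 c [563.4 165.4] s [24.3 25.2] a 1.2 z 0.2372
scene base 340 c [557.5 166.5] s [127.4 117.6] a 4.4 z 0.0116
top tongue 452 c [571.2 -14.6] s [30.3 83.5] a 3.0 z 0.0298
top arm 814 c [567.5  91.6] s [ 40.5 118.9] a 4.0 z 0.0924
top handle 204 c [561.7 166.9] s [26.9 24.7] a 0.3 z 0.2375
top base 1682 c [556.9 167.1] s [129.3 118. ] a 4.2 z 0.0119
tongue +x outer [ 0.5902 -0.053   0.0321]
tongue -x outer [ 0.5591 -0.0556  0.0272]
handle [0.5647 0.1659 0.24  ]
cap [0.447  0.1589 0.094 ]
armend +x [0.5923 0.0408 0.1146]
armend -x [0.5522 0.0379 0.1063]
```

```bash
cat >> h.py <<'E'
from scipy.spatial.transform import Rotation as Rot
def delta(x,y,z,yaw_deg):
    o=get_obs(); R=Rot.from_quat(o["tool_rot"]); a=np.radians(yaw_deg)
    yy=np.array([np.cos(a),np.sin(a),0]); zz=np.array([0,0,-1.]); T=Rot.from_matrix(np.c_[np.cross(yy,zz),yy,zz])
    print("tcp",o["eef_pos"].round(4),"rot",(R.inv()*T).as_rotvec().round(4),"d",R.inv().apply(np.array([x,y,z])-o["eef_pos"]).round(4),"F",o["ft_force"].round(1),"t",o["clock"],"w",o["grip_width"].round(4))
E
python3 -c "
from h import *
delta(.562,.167,.29,4.2)"
```

```text
Traceback (most recent call last):
  File "h.py", line 22, in delta
    print("tcp",o["eef_pos"].round(4),"rot",(R.inv()*T).as_rotvec().round(4),"d",R.inv().apply(np.array([x,y,z])-o["eef_pos"]).round(4),"F",o["ft_force"].round(1),"t",o["clock"],"w",o["grip_width"].round(4))
                                                                                                                                                                                      ^^^^^^^^^^^^^^^^^^^^^
AttributeError: 'float' object has no attribute 'round'
```

```bash
sed -i 's/o\["grip_width"\].round(4)/o["grip_width"]/' h.py
python3 -c "
from h import *
delta(.562,.167,.29,4.2)"
```

```text
tcp [0.1389 0.4797 0.2072] rot [-1.6000e-03  1.1000e-03  1.2157e+00] d [-0.4934 -0.1829 -0.0825] F [-0.1 -0.1  0.3] t 0.1 w 0.08514840536386994
```

The rows are not in the units I measure in: shifts go in shares of 75 cm and turns go in shares of pi rad. I convert before sending: -0.493 m / 0.75 = -0.6573, -0.183 m / 0.75 = -0.244, 1.216 rad / 3.1416 = 0.3871.

```bash
python3 -m jog '[{"rz": 0.0573,"tx": -0.04,"ty": -0.0133,"tz": -0.08,"aperture": 0.085},{"rz": 0.3871,"tx": -0.6573,"ty": -0.244,"tz": -0.1107,"aperture": 0.085},{"rz": 0.3871,"tx": -0.6573,"ty": -0.244,"tz": -0.1107,"aperture": 0.085},{"rz": 0.3871,"tx": -0.6573,"ty": -0.244,"tz": -0.1107,"aperture": 0.085},{"rz": 0.3871,"tx": -0.6573,"ty": -0.244,"tz": -0.1107,"aperture": 0.085},{"rz": 0.3871,"tx": -0.6573,"ty": -0.244,"tz": -0.1107,"aperture": 0.085},{"rz": 0.3871,"tx": -0.6573,"ty": -0.244,"tz": -0.1107,"aperture": 0.06},{"rz": 0.3871,"tx": -0.6573,"ty": -0.244,"tz": -0.1107,"aperture": 0.06},{"rz": 0.3871,"tx": -0.6573,"ty": -0.244,"tz": -0.1107,"aperture": 0.06},{"rz": 0.3871,"tx": -0.6573,"ty": -0.244,"tz": -0.1107,"aperture": 0.06}]'
python3 -c "
from h import *
delta(.562,.167,.202,4.2)"
```

```text
clock: 1.35
eef_pos: [0.5642, 0.1642, 0.2888]
tool_rot: [0.683, 0.73, -0.001, -0.0]
ft_force: [-0.5, 0.1, 0.1]
grip_width: 0.06
grasp_force: 0.0
tcp [0.5642 0.1642 0.2888] rot [-0.0022  0.0012 -0.0063] d [ 0.0031 -0.0018  0.0868] F [-0.5  0.1  0.1] t 1.35 w 0.05997158050735781
```

To row units: 0.086 m / 0.75 = 0.1147, 0.08 m / 0.75 = 0.1067.

```bash
python3 -m jog '[{"aperture": 0.06},{"tz": 0.04,"aperture": 0.06},{"tz": 0.08,"aperture": 0.06},{"tz": 0.1067,"aperture": 0.06},{"tz": 0.1147,"aperture": 0.06},{"tz": 0.1147,"aperture": 0.06}]'
python3 -c "
from h import *
delta(.562,.167,.202,4.2)"
```

```text
clock: 2.1
eef_pos: [0.561, 0.1683, 0.2055]
tool_rot: [0.68, 0.733, 0.0, -0.0]
ft_force: [-1.1, -0.3, 0.4]
grip_width: 0.06
grasp_force: 0.0
tcp [0.561  0.1683 0.2055] rot [ 0.0001 -0.0001  0.0013] d [-0.0013  0.0009  0.0035] F [-1.1 -0.3  0.4] t 2.1 w 0.05999475229595972
```

Position matches the handle, so I close.

To row units: 0.002 m / 0.75 = 0.0027.

```bash
python3 -m jog '[{"tz": 0.0027,"aperture": 0.05},{"tz": 0.0027,"aperture": 0.035},{"tz": 0.0027,"aperture": 0.02},{"tz": 0.0027,"aperture": 0.02},{"tz": 0.0027,"aperture": 0.02},{"tz": 0.0027,"aperture": 0.02}]'
```

```text
clock: 2.85
eef_pos: [0.5612, 0.1674, 0.2038]
tool_rot: [0.681, 0.732, 0.0, -0.0]
ft_force: [-4.5, -0.0, 5.3]
grip_width: 0.0242
grasp_force: 61.1
```

To row units: -0.024 m / 0.75 = -0.032, -0.021 m / 0.75 = -0.028.

```bash
python3 -m jog '[{"tz": -0.004,"aperture": 0.02},{"tz": -0.008,"aperture": 0.02},{"tz": -0.012,"aperture": 0.02},{"tz": -0.016,"aperture": 0.02},{"tz": -0.02,"aperture": 0.02},{"tz": -0.024,"aperture": 0.02},{"tz": -0.028,"aperture": 0.02},{"tz": -0.032,"aperture": 0.02},{"tz": -0.032,"aperture": 0.02}]'
```

```text
clock: 3.98
eef_pos: [0.5611, 0.1674, 0.228]
tool_rot: [0.681, 0.732, 0.0, -0.0]
ft_force: [-3.6, 2.0, -10.9]
grip_width: 0.0245
grasp_force: 62.1
```

To row units: 0.004 m / 0.75 = 0.0053, 0.002 m / 0.75 = 0.0027.

```bash
python3 -m jog '[{"tz": 0.0027,"aperture": 0.02},{"tz": 0.0053,"aperture": 0.02},{"tz": 0.0053,"aperture": 0.02}]'; python3 -m jog '[{"aperture": 0.035},{"aperture": 0.05},{"aperture": 0.06},{"aperture": 0.06}]'
```

```text
clock: 4.35
eef_pos: [0.5612, 0.1674, 0.225]
tool_rot: [0.681, 0.732, 0.001, 0.0]
ft_force: [-5.7, 1.5, -6.3]
grip_width: 0.0246
grasp_force: 62.6
clock: 4.85
eef_pos: [0.5624, 0.1674, 0.2239]
tool_rot: [0.681, 0.732, 0.001, 0.001]
ft_force: [0.2, 0.1, -0.4]
grip_width: 0.0601
grasp_force: 0.0
```

To row units: -0.09 m / 0.75 = -0.12, -0.06 m / 0.75 = -0.08.

```bash
python3 -m jog '[{"tz": -0.04,"aperture": 0.06},{"tz": -0.08,"aperture": 0.06},{"tz": -0.12,"aperture": 0.06},{"tz": -0.12,"aperture": 0.06}]'
python3 - <<'E'
from h import *
for n in C:
    p,d=imaging.camera(n);W=cloud(n,d)
    np.savez(f"{n}1.npz",p=p,d=d)
    r,g,b=[p[...,i].astype(int) for i in range(3)]
    m=(r>90)&(g<50)&(b<50)&(abs(W[...,0]-.56)<.04)&(abs(W[...,1]-.167)<.04)&(W[...,2]<.275)
    print(n,m.sum(),np.percentile(W[m][:,2],[50,90]) if m.any() else 0)
    m=(abs(W[...,0]-.572)<.05)&(abs(W[...,2]-.030)<.006)&(W[...,1]<.03)&(W[...,1]>-.09)
    w=W[m]; print(cv2.minAreaRect((w[:,:2]*1000).astype(np.float32)))
    print(proj(n,[.562,.167,.259]))
p=np.load("scene1.npz")["p"];cv2.imwrite("pics/s1.png",cv2.resize(p[100:290,170:300,::-1],None,fx=3,fy=3))
E
```

```text
clock: 5.35
eef_pos: [0.5632, 0.1677, 0.3159]
tool_rot: [0.681, 0.732, 0.003, 0.002]
ft_force: [0.4, -0.5, -0.8]
grip_width: 0.0597
grasp_force: 0.0
scene 0 0
((572.4141235351562, -13.244014739990234), (31.333377838134766, 87.31262969970703), 3.8316545486450195)
[242.00420401 134.01096917]
top 0 0
((0.0, 0.0), (0.0, 0.0), 0.0)
[229.47541648 188.93590021]
```

View pics/s1.png

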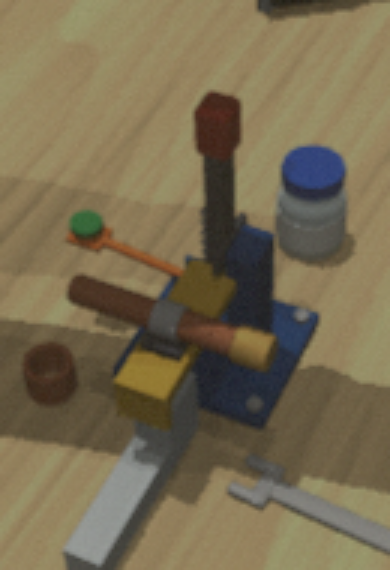

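Run:
```python
from h import *
d=np.load("scene1.npz")["d"]
for u,v in[(241,134),(242,134),(243,134),(242,135),(243,136)]: print(dep("scene",d,u,v).round(4))
delta(.5725,-.032,.10,3.4)
```

```text
[0.5589 0.1685 0.2567]
[0.5624 0.1662 0.2598]
[0.5636 0.1682 0.2587]
[0.5632 0.1648 0.2586]
[0.5667 0.1625 0.2592]
tcp [0.5618 0.1674 0.3126] rot [0.0001 0.0001 0.0136] d [-0.1996 -0.0039  0.2126] F [-0.1  0.8  1. ] t 5.45 w 0.059721437565925475
```

Handle top is at 0.259, so h = 67 and the pawl holds. Going to the tongue.

To row units: 0.213 m / 0.75 = 0.284, -0.2 m / 0.75 = -0.2667, 0.014 rad / 3.1416 = 0.0045.

```bash
python3 -m jog '[{"rz": 0.0045,"tx": -0.08,"ty": -0.0013,"aperture": 0.06},{"rz": 0.0045,"tx": -0.16,"ty": -0.0027,"aperture": 0.06},{"rz": 0.0045,"tx": -0.24,"ty": -0.0053,"tz": 0.0267,"aperture": 0.06},{"rz": 0.0045,"tx": -0.2667,"ty": -0.0053,"tz": 0.1067,"aperture": 0.06},{"rz": 0.0045,"tx": -0.2667,"ty": -0.0053,"tz": 0.1867,"aperture": 0.06},{"rz": 0.0045,"tx": -0.2667,"ty": -0.0053,"tz": 0.2667,"aperture": 0.06},{"rz": 0.0045,"tx": -0.2667,"ty": -0.0053,"tz": 0.284,"aperture": 0.06},{"rz": 0.0045,"tx": -0.2667,"ty": -0.0053,"tz": 0.284,"aperture": 0.06},{"rz": 0.0045,"tx": -0.2667,"ty": -0.0053,"tz": 0.284,"aperture": 0.06}]'
python3 -c "
from h import *
delta(.5725,-.032,.006,3.4)"
```

```text
clock: 6.58
eef_pos: [0.5746, -0.0323, 0.1028]
tool_rot: [0.686, 0.728, 0.002, 0.002]
ft_force: [-0.2, -0.1, 0.1]
grip_width: 0.0598
grasp_force: 0.0
tcp [ 0.5746 -0.0323  0.1028] rot [ 0.0051  0.0006 -0.    ] d [ 0.0005 -0.0026  0.0968] F [-0.2 -0.1  0.1] t 6.575 w 0.059766033096949236
```

To row units: 0.09 m / 0.75 = 0.12, 0.08 m / 0.75 = 0.1067.

```bash
python3 -m jog '[{"ty": -0.0027,"tz": 0.04,"aperture": 0.06},{"ty": -0.0027,"tz": 0.08,"aperture": 0.06},{"ty": -0.0027,"tz": 0.1067,"aperture": 0.06},{"ty": -0.0027,"tz": 0.12,"aperture": 0.06},{"ty": -0.0027,"tz": 0.12,"aperture": 0.06},{"ty": -0.0027,"tz": 0.12,"aperture": 0.06}]'
python3 -c "
from h import *
delta(.5725,-.032,.006,3.4)"
```

```text
clock: 7.32
eef_pos: [0.5717, -0.0325, 0.0116]
tool_rot: [0.686, 0.728, 0.001, 0.001]
ft_force: [0.4, 0.3, 0.3]
grip_width: 0.0598
grasp_force: 0.0
tcp [ 0.5717 -0.0325  0.0116] rot [ 0.0029  0.0004 -0.0003] d [0.0005 0.0008 0.0056] F [0.4 0.3 0.3] t 7.325 w 0.059819605397142935
```

To row units: 0.003 m / 0.75 = 0.004, 0.001 m / 0.75 = 0.0013.

```bash
python3 -m jog '[{"ty": 0.0013,"tz": 0.004,"aperture": 0.05},{"ty": 0.0013,"tz": 0.004,"aperture": 0.04},{"ty": 0.0013,"tz": 0.004,"aperture": 0.025},{"ty": 0.0013,"tz": 0.004,"aperture": 0.025},{"ty": 0.0013,"tz": 0.004,"aperture": 0.025},{"ty": 0.0013,"tz": 0.004,"aperture": 0.025}]'
python3 -c "
from h import *
y=np.radians(3.4);L=.16
o=get_obs()['eef_pos'];delta(o[0]+L*np.sin(y),o[1]-L*np.cos(y),o[2],3.4)"
```

```text
clock: 8.07
eef_pos: [0.5713, -0.0324, 0.007]
tool_rot: [0.686, 0.728, -0.0, -0.0]
ft_force: [0.5, 0.2, 0.6]
grip_width: 0.0248
grasp_force: 0.0
tcp [ 0.5713 -0.0324  0.007 ] rot [-0.     -0.     -0.0003] d [-0.16  0.   -0.  ] F [0.5 0.2 0.6] t 8.075 w 0.024826455229320893
```

Grip force is zero, so I look before moving.

Run:
```python
from h import *
print(get_obs()["grip_width"],get_obs()["grasp_force"])
p,d=imaging.camera("scene");q,e=imaging.camera("top")
a=cv2.resize(p[150:330,170:300,::-1],(390,540));b=cv2.resize(q[130:270,230:360,::-1],(400,431))
o=np.zeros((540,800,3),np.uint8);o[:,:390]=a;o[:431,395:795]=b;cv2.imwrite("pics/s2.png",o)
```

```text
0.024826455229320893 0.0
```

View pics/s2.png

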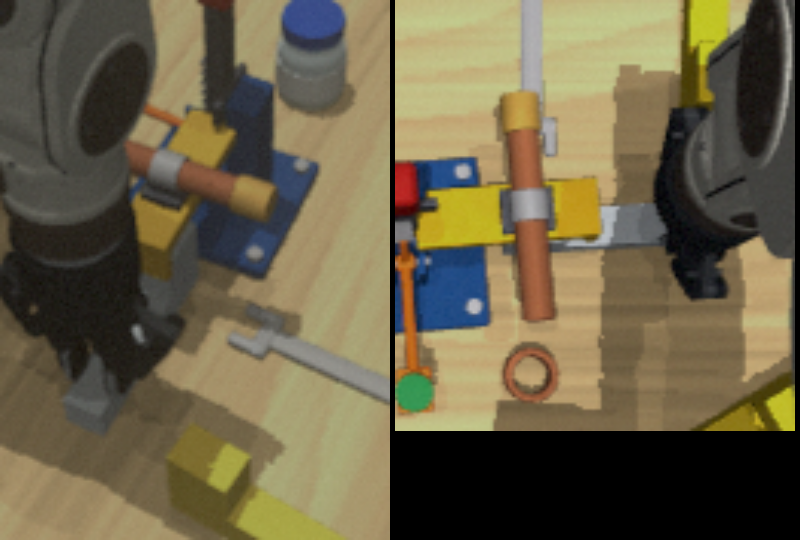

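The scene crop shows the fingers astride the tongue (around (95,370)), so I close further.

```bash
python3 -m jog '[{"aperture": 0.015},{"aperture": 0.01},{"aperture": 0.01}]'
```

```text
clock: 8.55
eef_pos: [0.5714, -0.0324, 0.0071]
tool_rot: [0.686, 0.728, 0.0, 0.0]
ft_force: [0.5, 0.0, 1.0]
grip_width: 0.0101
grasp_force: 0.4
```

Run:
```python
from h import *
print(plane("scene",170+95/3,150+395/3,.03), [ (proj("scene",np.array(X))-[170,150])*4 for X in ([.5714,-.0324,.007],[.5714,-.0324,.03],[.5737,-.0555,.03])])
p,d=imaging.camera("scene");np.savez("scene2.npz",p=p,d=d)
W=cloud("scene",d)
m=(abs(W[...,0]-.572)<.05)&(abs(W[...,2]-.030)<.006)&(W[...,1]<.03)&(W[...,1]>-.12)
w=W[m];print(len(w),w.min(0),w.max(0))
a=cv2.resize(p[210:300,170:270,::-1],(660,594),interpolation=cv2.INTER_CUBIC)
cv2.imwrite("pics/s3.png",np.clip(a.astype(float)*1.8,0,255).astype(np.uint8))
```

```text
[ 0.57744708 -0.04346955  0.03      ] [array([132.11655922, 527.88437674]), array([128.2095742 , 505.10341642]), array([107.75811512, 542.19814563])]
162 [ 0.55912688 -0.05691268  0.02404292] [0.58933407 0.01648802 0.03577244]
```

View pics/s3.png

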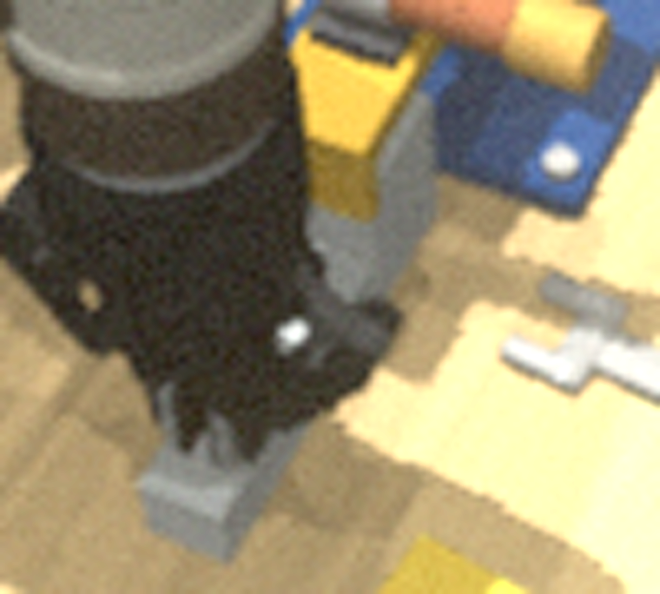

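Run:
```python
from h import *
z=np.load("scene2.npz");d=z["d"]
for u,v in[(198,275),(199,277),(198,276),(197,273),(208,277),(209,278),(210,276),(207,274),(204,277),(204,280),(214,260)]: print(u,v,z["p"][v,u],dep("scene",d,u,v).round(4))
o=get_obs();print(o["eef_pos"],o["joint_pos"].round(4),o["ft_force"],o["grasp_force"])
```

```text
198 275 [28 23 15] [ 0.5687 -0.0409  0.0455]
199 277 [55 52 48] [ 0.5691 -0.0394  0.0358]
198 276 [36 34 25] [ 0.5685 -0.0413  0.0421]
197 273 [35 32 25] [ 0.568  -0.0419  0.0542]
208 277 [36 30 24] [ 0.5895 -0.0358  0.0463]
209 278 [50 50 47] [ 0.5917 -0.0359  0.0443]
210 276 [47 48 40] [ 0.5896 -0.0292  0.0405]
207 274 [37 30 25] [ 0.5887 -0.0365  0.0582]
204 277 [65 62 59] [ 0.5837 -0.0412  0.0498]
204 280 [65 64 61] [ 0.5835 -0.0426  0.0401]
214 260 [142 145 142] [0.5723 0.0136 0.0289]
[ 0.57140757 -0.0324412   0.0071313 ] [-0.0567  0.5412 -0.1015  0.9279 -0.      1.4551] [0.43310047 0.28916325 0.95292291] 0.46954171266406775
```

To row units: -0.09 m / 0.75 = -0.12, -0.06 m / 0.75 = -0.08.

```bash
python3 -m jog '[{"tz": -0.04,"aperture": 0.01},{"tz": -0.08,"aperture": 0.01},{"tz": -0.12,"aperture": 0.01},{"tz": -0.12,"aperture": 0.01},{"tz": -0.12,"aperture": 0.01}]'
python3 - <<'E'
from h import *
o=get_obs();print(o["eef_pos"])
for n in C:
    p,d=imaging.camera(n);np.savez(f"{n}3.npz",p=p,d=d);W=cloud(n,d)
    m=(abs(W[...,0]-.572)<.06)&(abs(W[...,1]+.032)<.03)&(W[...,2]>.05)
    w=W[m];print(n,m.sum(),np.percentile(w[:,2],[0,1,3,10]) if len(w) else 0)
    if n=="scene":
        for a in np.arange(.08,.15,.008):
            s=w[(w[:,2]>=a)&(w[:,2]<a+.008)]
            if len(s): print(a.round(3),len(s),s.min(0).round(4),s.max(0).round(4))
        m=(abs(W[...,0]-.572)<.05)&(abs(W[...,2]-.030)<.006)&(W[...,1]<.03)&(W[...,1]>-.12)
        print(cv2.minAreaRect((W[m][:,:2]*1000).astype(np.float32)))
        a=cv2.resize(p[200:300,170:270,::-1],(600,600),interpolation=cv2.INTER_CUBIC)
        cv2.imwrite("pics/s4.png",np.clip(a.astype(float)*1.8,0,255).astype(np.uint8)); print((proj("scene",o["eef_pos"])-[170,200])*6)
E
```

```text
clock: 9.22
eef_pos: [0.5707, -0.0324, 0.0962]
tool_rot: [0.686, 0.728, -0.0, -0.0]
ft_force: [-0.0, 0.6, -0.1]
grip_width: 0.0098
grasp_force: 0.0
[ 0.57067078 -0.03237043  0.09615374]
scene 9655 [0.1180944  0.13949393 0.17024448 0.21497666]
0.112 2 [ 0.5669 -0.0393  0.1181] [ 0.5673 -0.0325  0.1196]
0.12 23 [ 0.563  -0.0432  0.1211] [ 0.5885 -0.0305  0.1274]
0.128 52 [ 0.5549 -0.0439  0.1281] [ 0.5917 -0.0253  0.1357]
0.136 44 [ 0.5545 -0.0437  0.1363] [ 0.5912 -0.0273  0.1439]
0.144 45 [ 0.5556 -0.0436  0.144 ] [ 0.5922 -0.0295  0.152 ]
((572.0609130859375, -13.326370239257812), (31.112442016601562, 87.86793518066406), 3.256932258605957)
[172.25357981 350.50312307]
top 6747 [0.12623942 0.17442426 0.20762943 0.29237407]
```

View pics/s4.png

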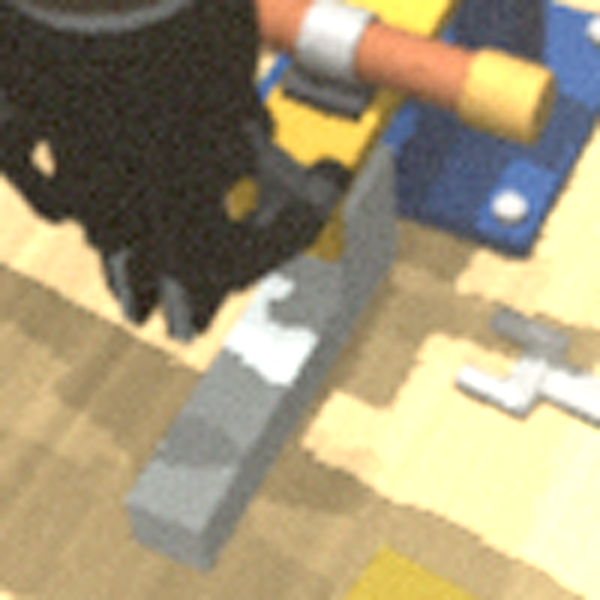

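The picture shows the fingertips well above the reported TCP: lowest tip depth is 0.119-0.121 against TCP z 0.096. The real tips are about 24 mm higher than the TCP, so I had closed just above the tongue. The block has not moved. I go about 24 mm lower, checking force.

To row units: 0.1 m / 0.75 = 0.1333, 0.06 m / 0.75 = 0.08.

```bash
python3 -m jog '[{"aperture": 0.06},{"aperture": 0.06},{"tz": 0.04,"aperture": 0.06},{"tz": 0.08,"aperture": 0.06},{"tz": 0.12,"aperture": 0.06},{"tz": 0.1333,"aperture": 0.06},{"tz": 0.1333,"aperture": 0.06}]'; python3 -m jog '[{"tz": 0.0053,"aperture": 0.06},{"tz": 0.012,"aperture": 0.06},{"tz": 0.012,"aperture": 0.06}]'
```

```text
clock: 10.2
eef_pos: [0.5709, -0.0324, -0.0034]
tool_rot: [0.686, 0.728, -0.0, -0.001]
ft_force: [-0.5, 0.2, 0.6]
grip_width: 0.0602
grasp_force: 0.0
clock: 10.58
eef_pos: [0.5713, -0.0324, -0.0119]
tool_rot: [0.686, 0.728, 0.0, 0.0]
ft_force: [-0.9, -0.3, 0.5]
grip_width: 0.0599
grasp_force: 0.0
```

To row units: 0.004 m / 0.75 = 0.0053.

```bash
python3 -m jog '[{"tz": 0.0053,"aperture": 0.05},{"tz": 0.0053,"aperture": 0.04},{"tz": 0.0053,"aperture": 0.02},{"tz": 0.0053,"aperture": 0.02},{"tz": 0.0053,"aperture": 0.02},{"tz": 0.0053,"aperture": 0.02}]'
```

```text
clock: 11.32
eef_pos: [0.5714, -0.0324, -0.0158]
tool_rot: [0.686, 0.728, 0.0, 0.0]
ft_force: [-0.8, -0.1, 1.5]
grip_width: 0.0288
grasp_force: 60.4
```

To row units: -0.045 m / 0.75 = -0.06, -0.036 m / 0.75 = -0.048.

```bash
python3 -m jog '[{"tx": -0.0053,"aperture": 0.02},{"tx": -0.0133,"aperture": 0.02},{"tx": -0.024,"aperture": 0.02},{"tx": -0.036,"aperture": 0.02},{"tx": -0.048,"aperture": 0.02},{"tx": -0.06,"aperture": 0.02}]'; python3 -m jog '[{"tx": -0.0133,"aperture": 0.02},{"tx": -0.0267,"aperture": 0.02},{"tx": -0.04,"aperture": 0.02},{"tx": -0.0533,"aperture": 0.02},{"tx": -0.0733,"aperture": 0.02},{"tx": -0.0933,"aperture": 0.02},{"tx": -0.1133,"aperture": 0.02},{"tx": -0.1333,"aperture": 0.02},{"tx": -0.1533,"aperture": 0.02},{"tx": -0.16,"aperture": 0.02}]'
```

```text
clock: 12.08
eef_pos: [0.5741, -0.0768, -0.0158]
tool_rot: [0.686, 0.728, 0.001, -0.001]
ft_force: [-0.5, 4.3, 3.1]
grip_width: 0.0287
grasp_force: 60.5
clock: 13.32
eef_pos: [0.581, -0.1969, -0.0158]
tool_rot: [0.686, 0.728, 0.001, -0.001]
ft_force: [-0.9, 7.5, 4.0]
grip_width: 0.029
grasp_force: 60.8
```

To row units: -0.22 m / 0.75 = -0.2933, -0.18 m / 0.75 = -0.24.

```bash
python3 -m jog '[{"aperture": 0.02},{"aperture": 0.035},{"aperture": 0.05},{"aperture": 0.055},{"aperture": 0.055}]'; python3 -m jog '[{"tz": -0.0267,"aperture": 0.055},{"tz": -0.08,"aperture": 0.055},{"tz": -0.16,"aperture": 0.055},{"tz": -0.24,"aperture": 0.055},{"tz": -0.2933,"aperture": 0.02},{"tz": -0.2933,"aperture": 0},{"tz": -0.2933,"aperture": 0},{"tz": -0.2933,"aperture": 0}]'
python3 - <<'E'
from h import *
for n in C:
    p,d=imaging.camera(n);W=cloud(n,d);np.savez(f"{n}4.npz",p=p,d=d)
    for zz in(.03,.067):
        m=(abs(W[...,0]-.58)<.05)&(abs(W[...,2]-zz)<.005)&(W[...,1]<-.03)&(W[...,1]>-.25)
        if m.sum()>5: print(n,zz,cv2.minAreaRect((W[m][:,:2]*1000).astype(np.float32)))
    r,g,b=[p[...,i].astype(int) for i in range(3)]
    m=(g>r+30)&(g>b+20)&(abs(W[...,0]-.446)<.03)&(abs(W[...,1]-.159)<.03)&(W[...,2]>.08); 
    if m.any(): print("cap",n,m.sum(),np.median(W[m],0).round(4),np.mean(W[m],0).round(4),np.percentile(W[m][:,2],90))
    # lowest tip
    e=get_obs()["eef_pos"]; q=W[(abs(W[...,0]-e[0])<.05)&(abs(W[...,1]-e[1])<.03)&(W[...,2]>.12)]
    if len(q): print("tip",n,np.sort(q[:,2])[:6].round(4))
p=np.load("scene4.npz")["p"];cv2.imwrite("pics/s5.png",cv2.resize(p[:,:,::-1],(800,600)))
delta(.446,.159,.15,3.4)
E
```

```text
clock: 13.95
eef_pos: [0.581, -0.1972, -0.0161]
tool_rot: [0.686, 0.728, -0.0, 0.0]
ft_force: [-0.2, -0.6, -0.1]
grip_width: 0.0555
grasp_force: 0.0
clock: 14.95
eef_pos: [0.58, -0.1968, 0.202]
tool_rot: [0.686, 0.728, -0.001, -0.002]
ft_force: [0.0, 0.0, -0.4]
grip_width: 0.0002
grasp_force: 0.0
scene 0.03 ((580.3189697265625, -146.6649932861328), (30.894393920898438, 149.92417907714844), 3.036949872970581)
scene 0.067 ((577.42919921875, -93.66891479492188), (30.428974151611328, 45.59123229980469), 3.4323036670684814)
cap scene 59 [0.4488 0.1597 0.1026] [0.4486 0.1584 0.1022] 0.10354335346898207
tip scene [0.2254 0.2275 0.2279 0.2281 0.2283 0.2286]
top 0.03 ((579.2374267578125, -146.43807983398438), (30.390426635742188, 150.2971954345703), 3.1693403720855713)
top 0.067 ((576.28173828125, -94.01192474365234), (30.19704246520996, 45.601905822753906), 2.581062078475952)
cap top 115 [0.4478 0.1585 0.1024] [0.4477 0.1587 0.1162] 0.10431512003730709
tip top [0.2266 0.2303 0.2306 0.2307 0.2313 0.2317]
tcp [ 0.5802 -0.1969  0.2022] rot [-0.0031 -0.0012 -0.0004] d [ 0.3631 -0.1128  0.053 ] F [ 0.4 -0.   0.2] t 15.05 w 0.00016787754688424262
```

View pics/s5.png

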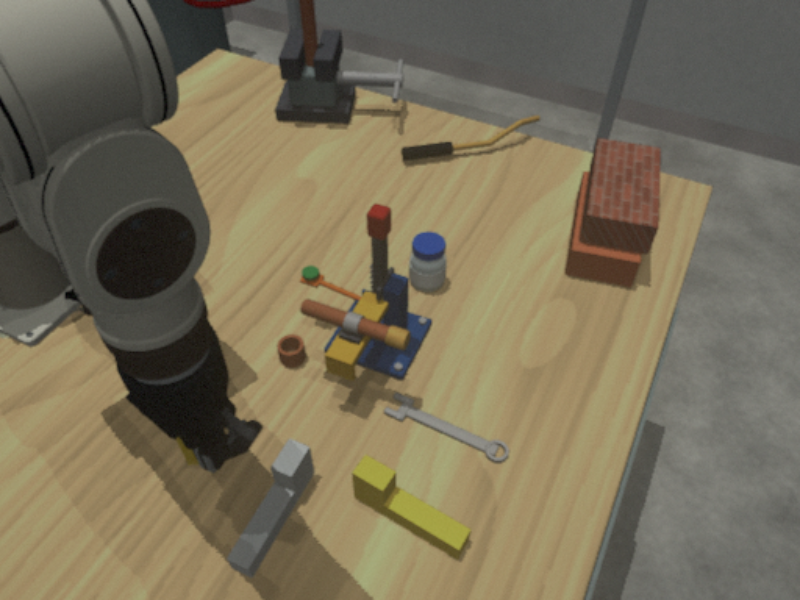

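The aluminium block stands about 100 mm clear of the lip (scene (270,505)), and the arm is held up at (350,350). Cap centre is (0.448,0.159) with its top near 0.1035, so contact should come near TCP z 0.079.

To row units: 0.363 m / 0.75 = 0.484, 0.361 m / 0.75 = 0.4813.

```bash
python3 -m jog '[{"tx": 0.4813,"ty": -0.148,"aperture": 0},{"tx": 0.4813,"ty": -0.148,"aperture": 0},{"tx": 0.4813,"ty": -0.148,"aperture": 0},{"tx": 0.4813,"ty": -0.148,"aperture": 0},{"tx": 0.4813,"ty": -0.148,"aperture": 0},{"tx": 0.484,"ty": -0.148,"tz": 0.04,"aperture": 0},{"tx": 0.484,"ty": -0.148,"tz": 0.08,"aperture": 0},{"tx": 0.484,"ty": -0.148,"tz": 0.12,"aperture": 0},{"tx": 0.484,"ty": -0.148,"tz": 0.1333,"aperture": 0},{"tx": 0.484,"ty": -0.148,"tz": 0.1333,"aperture": 0}]'
python3 -c "
from h import *
delta(.448,.159,.082,3.4)"
```

```text
clock: 16.3
eef_pos: [0.4484, 0.1583, 0.1035]
tool_rot: [0.686, 0.728, -0.001, -0.0]
ft_force: [-0.4, -0.5, 0.6]
grip_width: 0.0001
grasp_force: 0.0
tcp [0.4484 0.1583 0.1035] rot [-0.0017  0.0005 -0.0008] d [ 0.0007 -0.0003  0.0215] F [-0.4 -0.5  0.6] t 16.3 w 5.2396336187783264e-05
```

To row units: 0.019 m / 0.75 = 0.0253, 0.017 m / 0.75 = 0.0227.

```bash
python3 -m jog '[{"tx": 0.0013,"tz": 0.008,"aperture": 0},{"tx": 0.0013,"tz": 0.016,"aperture": 0},{"tx": 0.0013,"tz": 0.0227,"aperture": 0},{"tx": 0.0013,"tz": 0.0253,"aperture": 0},{"tx": 0.0013,"tz": 0.0253,"aperture": 0}]';python3 -m jog '[{"tz": 0.0013,"aperture": 0},{"tz": 0.0027,"aperture": 0},{"tz": 0.0027,"aperture": 0}]';python3 -m jog '[{"tz": 0.0013,"aperture": 0},{"tz": 0.0027,"aperture": 0},{"tz": 0.0027,"aperture": 0}]'
```

```text
clock: 16.92
eef_pos: [0.4487, 0.1596, 0.0849]
tool_rot: [0.686, 0.728, -0.0, -0.0]
ft_force: [0.1, 0.6, 0.5]
grip_width: 0.0
grasp_force: 0.0
clock: 17.3
eef_pos: [0.4487, 0.1597, 0.083]
tool_rot: [0.686, 0.728, -0.0, -0.0]
ft_force: [-0.3, -0.3, -0.3]
grip_width: -0.0
grasp_force: 0.0
clock: 17.68
eef_pos: [0.4487, 0.1597, 0.0809]
tool_rot: [0.686, 0.728, -0.0, -0.0]
ft_force: [0.3, -0.1, -0.4]
grip_width: -0.0001
grasp_force: 0.0
```

The rows are not in the units I measure in: shifts go in shares of 75 cm and turns go in shares of pi rad. I convert before sending: 0.002 m / 0.75 = 0.0027, 0.001 m / 0.75 = 0.0013.

```bash
for i in 1; do python3 -m jog '[{"tz": 0.0013,"aperture": 0},{"tz": 0.0027,"aperture": 0},{"tz": 0.0027,"aperture": 0}]';python3 -m jog '[{"tz": 0.0013,"aperture": 0},{"tz": 0.0027,"aperture": 0},{"tz": 0.0027,"aperture": 0}]'; done
```

```text
clock: 18.05
eef_pos: [0.4488, 0.1597, 0.0792]
tool_rot: [0.686, 0.728, 0.0, 0.0]
ft_force: [-1.5, 0.7, 2.8]
grip_width: 0.0003
grasp_force: 1.4
clock: 18.42
eef_pos: [0.4481, 0.1596, 0.0767]
tool_rot: [0.686, 0.728, -0.0, -0.0]
ft_force: [-2.2, 0.2, 3.2]
grip_width: 0.0001
grasp_force: 1.5
```

Contact at about 0.0795, as expected, so the stop should be near 0.067.

To row units: 0.0085 m / 0.75 = 0.0113, 0.008 m / 0.75 = 0.0107.

```bash
python3 -m jog '[{"tz": 0.0013,"aperture": 0},{"tz": 0.0027,"aperture": 0},{"tz": 0.004,"aperture": 0},{"tz": 0.0053,"aperture": 0},{"tz": 0.0067,"aperture": 0},{"tz": 0.008,"aperture": 0},{"tz": 0.0093,"aperture": 0},{"tz": 0.0107,"aperture": 0},{"tz": 0.0113,"aperture": 0}]';python3 -m jog '[{"tz": 0.0007,"aperture": 0},{"tz": 0.0013,"aperture": 0}]'
```

```text
clock: 19.55
eef_pos: [0.449, 0.1597, 0.0687]
tool_rot: [0.686, 0.728, 0.0, 0.0]
ft_force: [-0.6, 1.0, 2.6]
grip_width: -0.0
grasp_force: 1.1
clock: 19.8
eef_pos: [0.4489, 0.1597, 0.0677]
tool_rot: [0.686, 0.728, 0.0, 0.0]
ft_force: [-2.1, -0.5, 4.5]
grip_width: -0.0002
grasp_force: 2.5
```

To row units: 0.0005 m / 0.75 = 0.0007.

```bash
python3 -m jog '[{"tz": 0.0007,"aperture": 0},{"tz": 0.0007,"aperture": 0}]';python3 -m jog '[{"tz": 0.0005,"aperture": 0},{"tz": 0.0005,"aperture": 0}]'
```

```text
clock: 20.05
eef_pos: [0.4489, 0.1598, 0.0676]
tool_rot: [0.686, 0.728, 0.0, 0.0]
ft_force: [-1.2, -0.2, 6.5]
grip_width: -0.0001
grasp_force: 3.2
clock: 20.3
eef_pos: [0.4489, 0.1598, 0.0675]
tool_rot: [0.686, 0.728, 0.0, 0.0]
ft_force: [-1.8, 0.1, 7.5]
grip_width: 0.0001
grasp_force: 4.1
```

On the stop at about 7 N. I hold here and watch the slide.

```bash
for k in 1 2; do python3 -m jog '[{"aperture": 0},{"aperture": 0},{"aperture": 0},{"aperture": 0},{"aperture": 0},{"aperture": 0},{"aperture": 0},{"aperture": 0},{"aperture": 0},{"aperture": 0}]' | grep -E "clock|ft_force"; done
cat > hz.py <<'E'
from h import *
for n in C:
    p,d=imaging.camera(n);W=cloud(n,d);np.savez(f"{n}5.npz",p=p,d=d)
    r,g,b=[p[...,i].astype(int) for i in range(3)]
    m=(r>60)&(g<.4*r)&(b<.4*r)&(abs(W[...,0]-.562)<.02)&(abs(W[...,1]-.167)<.02)&(W[...,2]>.14)
    if m.any(): print(n,m.sum(),"handle top",np.percentile(W[m][:,2],[50,95]).round(4))
    m=(r>1.25*b)&(g>1.5*b)&(abs(W[...,0]-.571)<.02)&(abs(W[...,1]-.045)<.015)&(W[...,2]>.02)
    if m.any(): print("arm end top",m.sum(),np.percentile(W[m][:,2],[50,90]).round(4))
E
python3 hz.py
```

```text
clock: 21.55
ft_force: [-2.1, -1.0, 8.1]
clock: 22.8
ft_force: [-2.8, -0.7, 7.4]
scene 67 handle top [0.1912 0.1933]
arm end top 284 [0.0448 0.0469]
top 170 handle top [0.1909 0.1931]
arm end top 215 [0.0459 0.0479]
```

Handle top is at 0.192, so h = 0. I hold a moment longer, then lift off and recheck.

To row units: -0.12 m / 0.75 = -0.16, -0.1 m / 0.75 = -0.1333.

```bash
python3 -m jog '[{"aperture": 0},{"aperture": 0},{"aperture": 0},{"aperture": 0},{"aperture": 0},{"aperture": 0}]' | grep ft_f; python3 -m jog '[{"tz": -0.004,"aperture": 0},{"tz": -0.008,"aperture": 0},{"tz": -0.0133,"aperture": 0},{"tz": -0.02,"aperture": 0},{"tz": -0.04,"aperture": 0},{"tz": -0.08,"aperture": 0},{"tz": -0.1333,"aperture": 0},{"tz": -0.16,"aperture": 0},{"tz": -0.16,"aperture": 0},{"tz": -0.16,"aperture": 0}]'; python3 hz.py; python3 -c "
import cv2,numpy as np
p=np.load('scene5.npz')['p'];cv2.imwrite('pics/s6.png',cv2.resize(p[:,:,::-1],(800,600)))"
```

```text
ft_force: [-2.3, -0.7, 8.6]
clock: 24.9
eef_pos: [0.4478, 0.1594, 0.1854]
tool_rot: [0.686, 0.728, -0.001, -0.001]
ft_force: [0.5, -0.0, 0.2]
grip_width: -0.0001
grasp_force: 0.0
scene 13 handle top [0.192  0.1941]
arm end top 287 [0.0446 0.0469]
top 47 handle top [0.1912 0.1932]
arm end top 214 [0.0458 0.0477]
```

View pics/s6.png

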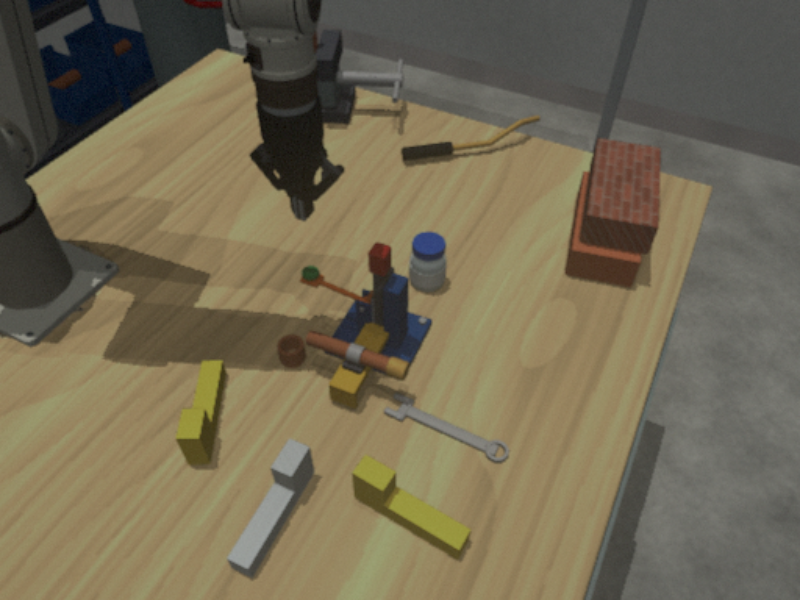

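The arm is fully home (350,380), the block stands clear (270,505), and the other things are undisturbed. Handing in.

```bash
python3 -c "
from workcell import workorder
print(workorder.job_done())"
```

```text
the job is handed in; nothing more can be done
None
```

The job is handed in at about 25 s: I lifted the arm to h 67, drew the block out to stand about 100 mm clear of the lip, and held the cap on its stop at 7 to 9 N (slightly above the 5 to 8 N asked, under the 15 N limit) until the arm was fully home.

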